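# Hold the trim saw's splash hood at the set opening

### The job

The carver needs both hands free to change the stone in the trim saw, with the clear hood still between his face and the blade. First make the saw safe by pushing its mushroom stop button fully in (it stays in), and only then raise the sprung splash hood by its bar handle until its lower rim lines up with the pointer clamped on the quadrant. Finish while still holding the hood steady there by the handle, because it springs shut when let go; do not shift the pointer and leave the other things on the bench where they are.

Things in the scene. Friction and masses are not known exactly. Their poses are not given: they have to be found in the camera images.
- saw: The trim saw, fixed to the bench: grey steel tank 310 mm (its x) by 240 mm (its y), flat steel deck 120 mm above the bench, motor behind, clear hood over the deck except its front strip, 60 mm deep. Origin: centre of the tank's underside, on the bench. x points from the front (handle and button) to the back (hinge), y to the side with the quadrant, z up.
- stop_top (a point): Centre of the top of the black mushroom stop button, a disc 40 mm across standing on the front strip of the deck, at the corner away from the quadrant; its top is 154 mm above the bench when out. It is pushed straight down by 8 mm with about 5 N and stays in.
- stop (a joint): Travel of the stop button in m: 0 out, 0.008 fully in.
- hood_hinge (a point): Middle of the hood's hinge line, at the deck's height (120 mm), 130 mm behind the saw's centre. The hinge line runs along the saw's y axis.
- handle_mid (a point): Middle of the hood's bar handle. Hood shut, it lies 256 mm in front of the hinge line and 36 mm above it (36 mm above the deck), 49 mm in front of the hood's sheet, which leans back going up. It moves on a circle about the hinge line. This point's axes turn with the hood: x lies along the hood's lower rim, from front to hinge; y along the bar.
- hood (a joint): Opening angle of the hood in rad: 0 shut, grows as the front is raised, at most 1.25. The hood is 220 mm long, 200 mm wide and 85 mm high, clear sheet with an aluminium rim; its straight lower rim passes through the hinge line. A spring and its weight pull it shut: about 5 to 9 N at the handle.
- hood_handle: The hood's bar handle as a part (origin and axes as handle_mid): a round steel bar 12 mm thick and 100 mm long, parallel to the hinge line, carried at its two ends by arms 8 mm wide from the front of the hood, 80 mm free between the arms. A finger fits between bar and hood.
- pointer (a joint): Angle in rad at which the pointer is clamped on the quadrant, counted as the hood's angle is: the hood is lined up when the two angles are equal. It lies between 0.4 and 0.9.
- pointer_tip (a point): Tip of the pointer, a dark flat steel finger 8 mm wide with a small brass thumbscrew on the graduated aluminium quadrant beside the hood. It points straight away from the hinge line; the tip is 179 mm from the hinge line, 122 mm to the quadrant side of the hood's middle. This point's x axis runs from the tip to the hinge line.
- earmuffs: Bystander: black earmuffs, about 170 by 160 mm, 95 mm high, standing on the bench in front of the saw. Origin under the middle between the cups.
- jar: Bystander: glass jar with a steel lid, 72 mm across, 124 mm high, standing behind the saw beside its motor. Origin at the centre of its underside.
- basket: Bystander: white open basket 150 by 110 mm, 60 mm high, with stone offcuts, on the bench in front of the saw. Origin at the centre of its underside.

How it is judged:
On the way, in this order (a step that is already met when the one before it is completed fails the run):
1. the stop button is pushed in and the hood is still shut (value of joint stop above 0.006 m and value of joint hood below 0.1 rad), for 0.2 s.
2. the hood, held by its handle, is lined up with the pointer (angle between the x axis of handle_mid and the x axis of pointer_tip, either way round below 0.07 rad and contact force between the fingers and hood_handle above 1.5 N), for 0.3 s.
At the end, for the whole second after the job is handed in: The stop button is in (more than 6 of its 8 mm), the hood stands within 4 degrees (0.07 rad) of the pointer, does not move (under 0.06 rad/s), and the robot's fingers still bear on its handle (more than 1.5 N) (all of step 2 and value of joint stop above 0.006 m and velocity of joint hood between -0.06 and 0.06 rad/s); the arm keeps its last pose, push and grip.
It fails at once if the hood is raised (over 0.1 rad) while the stop button is not in (value of joint hood above 0.1 rad and value of joint stop below 0.006 m).
It fails at once if the pointer is shifted on its quadrant (over 6 mm at its tip) (distance of pointer_tip from where it was at the start of the episode above 0.006 m).
It fails at once if the earmuffs, jar or basket are shifted by more than 30 mm (distance of any of earmuffs, jar, basket from where it was at the start of the episode above 0.03 m).
It also fails if it takes over 48 s, if anything falls off the work surface, if the arm or the gripper's body presses on something with over 40 N, if the wrist force passes 120 N, or if a joint passes its speed limit or range.

### The arm

A 7-joint arm with a two-finger parallel gripper is mounted at the origin on the work surface. World frame = base frame: x ahead of the robot, y to its left, z up, the work surface at z = 0. Lengths are in m, angles in rad, forces in N, time in s.
With the tool pointing down it reaches from about 0.4 to 0.875 m from the base axis. Payload 19.3 kg.
Tool frame: the origin (TCP) lies at the very end of the fingers, on their centre line; the grasp point (between the pads) lies 19 mm behind it; z points along the fingers, y is the line along which they close (so a half turn about z gives the same grasp; the last joint's range is limited). The gripper opens to 85 mm and grips with 20 to 120 N. Pads are 22 mm wide; open, the fingers measure 114 mm over their backs; the gripper's body (76 mm by 85 mm) begins 54 mm behind the grasp point. The pads swing forward as they close: fully open they stand 13 mm farther back than shut.
Start: joints at [-1.383, 0.521, -0.036, 1.599, 0.021, 1.021, -0.113], TCP at [0.159, 0.604, 0.231] pointing down, gripper open.
Joint ranges: [-2.91, 2.91], [-0.3, 2.13], [-1.5, 1.42], [0.17, 2.43], [-1.26, 4.41], [0.16, 1.93], [-2.52, 2.52]. Speed limits (rad/s): [1.89, 1.89, 2.39, 2.39, 3.01, 3.01, 3.01].

### API

Orientations are given as [roll, pitch, yaw] about the fixed x, y, z axes, in that order (R = Rz(yaw) Ry(pitch) Rx(roll)).
In Python, from workcell import bot gives the robot as it stands.
- The arm moves only by the tool carry_out, never from a script. Its argument "rows" is a list that holds one entry, the list of rows, each a list of 4 numbers: the shift along the tool's x, y, z in m, then the turn about the tool's z in degrees. In form: [[[x, y, z, twist], ...]]. A call has 1 to 12 rows; each row is the pose to reach, as a shift and turn from the pose commanded when the call began, along the tool's axes at that moment; what a row does not reach only later rows make up. A row lasts 1/12 s, in which the tool goes at most 41.7 mm and 7.16 degrees, less where a joint would pass 70% of its speed; a pose out of reach is approached as far as the arm can. A call with a gripper value outside its range is refused whole. "grip" is the finger opening in m, from 0 to 0.0854, set as the call begins (left out, the last holds). The fingers move at their own pace and stop on an object; "grip_force" is the grip in N (left out, the last holds). Time passes only in rows, so rows that repeat a pose let the fingers close. It gives the time, the measured TCP pose, the force, the opening and the grip force at its end, in the units of the state.
- bot.observe(): the state, without advancing time (a new reading comes with each control period).
- bot.grab_frame(name): name is "scene" or "top" or "wrist"; returns a dict with "pixels" (480x640x3 uint8, red, green, blue), "K" (3x3 intrinsics, pixels), "k1" (the pictures are not rectified: a ray, as slopes to the right and down, at radius r is drawn at 1 + k1 r^2 times it, then the intrinsics apply), "pose" (4x4, takes a point from camera to world coordinates). Camera axes: x right, y down, z forward; pixel columns grow to the right and rows downward; lengths in m; the calibration is good to about 2 mm. A picture is of the moment at which its call begins. There is no depth.
- bot.job_done(): hands the job in; it is judged then, once.
Trained networks look in a picture, given as the dict that the camera call returned (one of the last four; its "shot" number tells which), for a name from the list of things; names that differ only in an ending like _2 or _b are one class to them, and where a whole thing is asked for, a point or a joint stands for the part that bears it (a point fixed in the world has none). Each returns a list of dicts, best first, with "conf" (0 to 1); they miss things now and then, are a little off and sometimes report something else, mostly with a low value. They report only what shows in the picture. A call takes as long as a camera call.
- bot.look_for(picture, label): "position" ([column, row] in pixels, amid what is visible of it).
- bot.regions_of(picture, label): "region" (480x640 bool, what is visible of it) and "position" ([column, row] in pixels, amid what is visible of it).
- bot.spot_point(picture, label): "position" ([column, row] in pixels: a listed point, or the origin of a listed thing).
The state is a dict: "clock": time; "qpos": joint angles; "qd": joint speeds; "joint_efforts": joint torques, N m; "position": TCP position; "tool_rot": TCP orientation; "force": force on the tool from outside, world axes, zero at the start; "moment": the same for the moment, N m; "grip_width": finger opening in m; "finger_force": force on a finger pad.
Only numpy, scipy, OpenCV 4.12 (cv2) and the standard library are available. Lean on these libraries where they do the work, as an engineer would, in place of code of your own. Each camera call takes 0.05 s, during which the arm holds its last target. There are 200 camera calls.

## Working session

There is one attempt and no reset: what is moved stays moved. The work goes in short steps, Python scripts to look and compute and a tool call to move; the robot and the scene stay as the last step left them, time stands still between calls to the robot, and variables do not carry over. Pictures are saved under pics/ and viewed, at most 10 in all, crops included, and the job is handed in when it is done.

Besides the shell and the picture viewer there is one more tool, called after "Call:" in YAML: its name, and indented under it one key for each argument. carry_out: Moves the arm, as the interface text tells. Its arguments: {"type":"object","properties":{"rows":{"type":"array","items":{"type":"array","items":{"type":"array","items":{"type":"number"}}}},"grip":{"type":"number"},"grip_force":{"type":"number"}},"required":["rows"]}

```bash
mkdir -p pics; ls
cat > h.py <<'E'
import numpy as np, cv2
from workcell import bot
from scipy.spatial.transform import Rotation as R
def ray(f,px):
    K=np.array(f["K"]);x=(px[0]-K[0,2])/K[0,0];y=(px[1]-K[1,2])/K[1,1]
    s=x,y
    for _ in range(20):
        r2=s[0]**2+s[1]**2; s=(x/(1+f["k1"]*r2),y/(1+f["k1"]*r2))
    P=np.array(f["pose"]);d=P[:3,:3]@np.array([s[0],s[1],1]);return P[:3,3],d/np.linalg.norm(d)
def proj(f,p):
    P=np.array(f["pose"]);c=P[:3,:3].T@(np.array(p)-P[:3,3]);s=c[:2]/c[2]
    s=s*(1+f["k1"]*(s@s));K=np.array(f["K"]);return np.array([K[0,0]*s[0]+K[0,2],K[1,1]*s[1]+K[1,2]])
def tri(rs):
    A=0;b=0
    for o,d in rs:
        M=np.eye(3)-np.outer(d,d);A=A+M;b=b+M@o
    p=np.linalg.solve(A,b);return p,[round(float(np.linalg.norm(np.cross(p-o,d))),4) for o,d in rs]
def atz(f,px,z):
    o,d=ray(f,px);return o+d*(z-o[2])/d[2]
E
python3 - <<'E'
from h import *
np.set_printoptions(precision=4,suppress=True)
s=bot.observe();print(s)
F={n:bot.grab_frame(n) for n in("scene","top","wrist")}
for n,f in F.items():
    cv2.imwrite(f"pics/a_{n}.png",f["pixels"][:,:,::-1]);print(n,np.array(f["pose"]),f["K"][0][0],f["k1"])
for l in("stop_top","hood_hinge","handle_mid","pointer_tip","saw","earmuffs","basket","jar"):
    rs=[]
    for n,f in F.items():
        r=bot.spot_point(f,l)
        if r: print(l,n,r[0]["position"],round(r[0]["conf"],2)); 
        if r and r[0]["conf"]>.4: rs.append(ray(f,r[0]["position"]))
    if len(rs)>1: print("  ->",*tri(rs))
E
```

```text
pics
{'clock': 0.0, 'qpos': array([-1.3832,  0.522 , -0.0363,  1.6   ,  0.0212,  1.0211, -0.1128]), 'qd': array([-0.0003,  0.001 ,  0.0009, -0.0019, -0.001 , -0.0003, -0.0012]), 'joint_efforts': array([ -0.0002, -92.7112,   1.9802, -36.9932,   0.0179,   0.0081,
         0.    ]), 'position': array([0.1593, 0.604 , 0.2307]), 'tool_rot': array([-3.1405,  0.0001,  2.8838]), 'force': array([0.7083, 0.6013, 1.0181]), 'moment': array([ 0.0191, -0.0034,  0.0294]), 'finger_force': 0.0, 'grip_width': 0.08579232175356705}
scene [[ 0.4454  0.7744 -0.4494  1.1863]
 [ 0.8953 -0.382   0.229  -0.3779]
 [ 0.0056 -0.5044 -0.8634  1.2851]
 [ 0.      0.      0.      1.    ]] 565.0193648484621 -0.03218745314486937
top [[-0.0139 -0.9886  0.1501  0.4273]
 [-0.9999  0.0124 -0.0109 -0.0473]
 [ 0.0089 -0.1503 -0.9886  0.9685]
 [ 0.      0.      0.      1.    ]] 440.20550154175595 0.0004814887946873379
wrist [[ 0.2558  0.9148  0.3125  0.0778]
 [ 0.9667 -0.2422 -0.0823  0.6264]
 [ 0.0003  0.3231 -0.9464  0.3734]
 [ 0.      0.      0.      1.    ]] 335.9353958446406 -0.06409865694262498
stop_top scene [316.0, 202.5] 0.57
stop_top top [310.6, 272.9] 0.77
  -> [ 0.4978 -0.0435  0.1474] [0.0019, 0.0019]
hood_hinge scene [237.9, 286.4] 0.95
handle_mid scene [332.9, 229.6] 0.79
handle_mid top [310.2, 228.4] 0.71
  -> [ 0.5831 -0.0425  0.1462] [0.0005, 0.0005]
pointer_tip scene [317.9, 272.8] 0.57
pointer_tip top [371.5, 142.3] 0.62
  -> [ 0.7144 -0.1486  0.2464] [0.0014, 0.0014]
earmuffs scene [413.9, 233.2] 0.65
earmuffs top [209.5, 230.0] 0.58
  -> [0.6107 0.1853 0.001 ] [0.0019, 0.0019]
basket scene [355.3, 181.4] 0.86
basket top [230.2, 329.5] 0.86
  -> [ 0.3902  0.1324 -0.0049] [0.0027, 0.0027]
jar scene [156.2, 289.2] 0.65
jar top [508.6, 292.6] 0.86
  -> [ 0.4626 -0.4768 -0.0042] [0.0003, 0.0003]
```

View pics/a_scene.png

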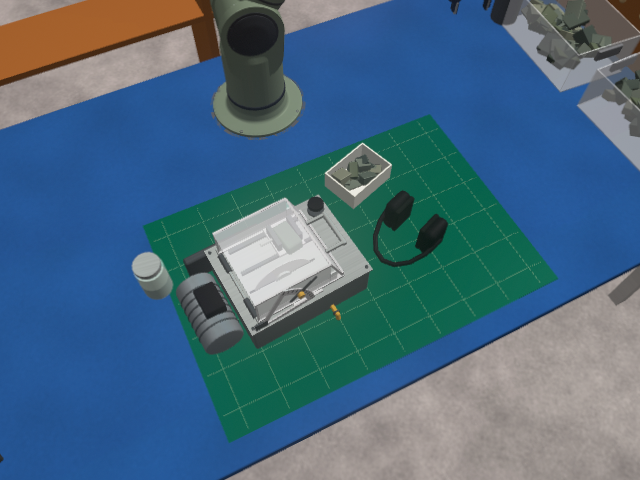

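View pics/a_top.png

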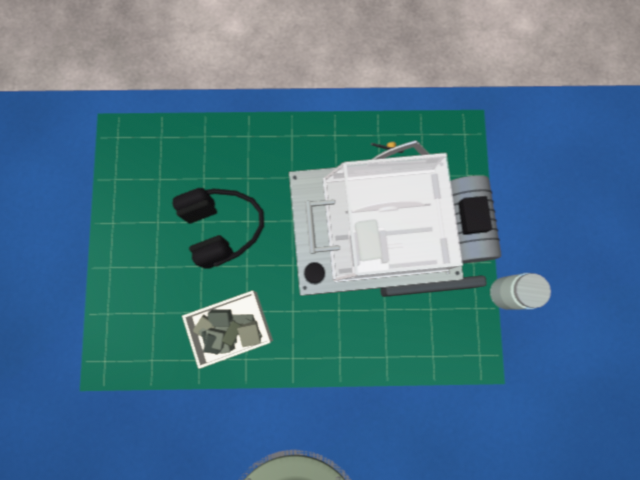

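The front of the saw faces world +y, with the button at about top (315,272), the handle bar at (315,225) and the pointer's thumbscrew at (390,146). The basket and earmuffs lie in front, at +y. I'll move the wrist camera over the saw for a closer measurement.

Call:
carry_out:
  rows:
    - [[-0.557,-0.54,-0.13,-19],[-0.557,-0.54,-0.13,-19],[-0.557,-0.54,-0.13,-19],[-0.557,-0.54,-0.13,-19],[-0.557,-0.54,-0.13,-19],[-0.557,-0.54,-0.13,-19],[-0.557,-0.54,-0.13,-19],[-0.557,-0.54,-0.13,-19],[-0.557,-0.54,-0.13,-19],[-0.557,-0.54,-0.13,-19],[-0.557,-0.54,-0.13,-19],[-0.557,-0.54,-0.13,-19]]
  grip: 0.0

```text
clock: 2.35
position: [0.4148, 0.1802, 0.3146]
tool_rot: [3.141, 0.001, -3.068]
force: [1.6, 0.1, 0.9]
grip_width: 0.0
finger_force: 0.0
```

Call:
carry_out:
  rows:
    - [[-0.127,-0.25,-0.045,0],[-0.127,-0.25,-0.045,0],[-0.127,-0.25,-0.045,0],[-0.127,-0.25,-0.045,0],[-0.127,-0.25,-0.045,0],[-0.127,-0.25,-0.045,0],[-0.127,-0.25,-0.045,0],[-0.127,-0.25,-0.045,0],[-0.127,-0.25,-0.045,0]]

```text
clock: 3.1
position: [0.5596, -0.0594, 0.3587]
tool_rot: [-3.141, -0.0, -3.071]
force: [-0.1, 0.8, -1.0]
grip_width: 0.0002
finger_force: 0.0
```

Run:
```python
from h import *
import pickle
np.set_printoptions(precision=4,suppress=True)
s=bot.observe();print(s["position"],s["tool_rot"],s["qpos"],s["clock"])
f=bot.grab_frame("wrist");cv2.imwrite("pics/b.png",f["pixels"][:,:,::-1]);pickle.dump(f,open("b.pkl","wb"))
for l,z in(("stop_top",.154),("hood_hinge",.12),("handle_mid",.156),("pointer_tip",.24),("saw",0)):
    r=bot.spot_point(f,l)
    if r: print(l,r[0]["position"],round(r[0]["conf"],2),atz(f,r[0]["position"],z))
```

```text
[ 0.5596 -0.0594  0.3587] [-3.1411 -0.0003 -3.0707] [-0.2202  0.3196  0.2959  1.6052 -0.0967  1.2316  1.7354] 3.1
stop_top [341.5, 156.2] 0.96 [ 0.5007 -0.0463  0.154 ]
pointer_tip [52.5, 103.9] 0.7 [ 0.4677 -0.2729  0.24  ]
```

View pics/b.png

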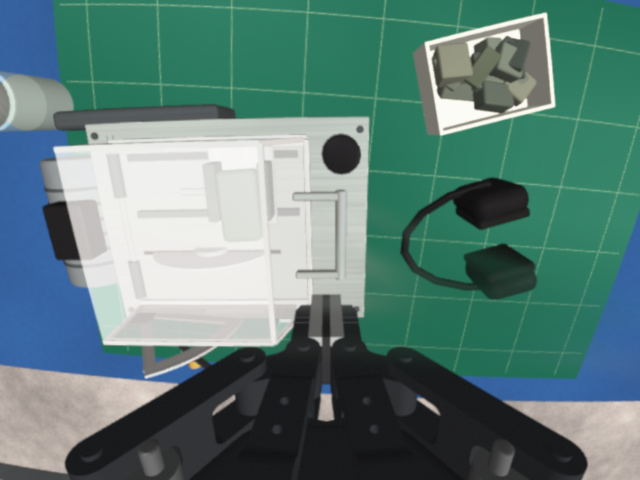

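The wrist view shows the button at (341,154). The bar runs from (341,192) to (341,278), parallel to the deck's front edge at column ~367. The pointer is mostly hidden behind the gripper, near (195,363).

Run:
```python
from h import *
import pickle
np.set_printoptions(precision=4,suppress=True)
f=pickle.load(open("b.pkl","rb"))
for n,p,z in(("stop",(341.5,155),.154),("bar",(342,236),.156),("bar0",(342,194),.156),("bar1",(341,276),.156),("c1",(369,118),.12),("c2",(364,316),.12),("c3",(85,125),.12)): print(n,atz(f,p,z))
g={n:bot.grab_frame(n) for n in("scene","top")}
im=g["scene"]["pixels"][150:370,150:390];cv2.imwrite("pics/c.png",cv2.resize(im,None,fx=2.5,fy=2.5,interpolation=cv2.INTER_CUBIC)[:,:,::-1])
pickle.dump(g,open("c.pkl","wb"))
for l,w in(("stop_top",(341.5,155)),("handle_mid",(342,236)),("pointer_tip",None)):
    rs=[ray(f,w)] if w else []
    for n in g:
        r=bot.spot_point(g[n],l)
        if r: print(l,n,r[0]["position"],r[0]["conf"]);rs.append(ray(g[n],r[0]["position"]))
    if len(rs)>1:print(*tri(rs))
```

```text
stop [ 0.4995 -0.0464  0.154 ]
bar [ 0.5842 -0.0388  0.156 ]
bar0 [ 0.5387 -0.0427  0.156 ]
bar1 [ 0.6314 -0.0359  0.156 ]
c1 [ 0.4609 -0.0184  0.12  ]
c2 [0.7024 0.0018 0.12  ]
c3 [ 0.4857 -0.3324  0.12  ]
stop_top scene [312.1, 200.2] 0.6
[ 0.4975 -0.051   0.1626] [0.0043, 0.0043]
handle_mid scene [336.1, 227.6] 0.64
[ 0.5853 -0.0374  0.1539] [0.0013, 0.0013]
pointer_tip scene [312.8, 273.9] 0.57
```

View pics/c.png

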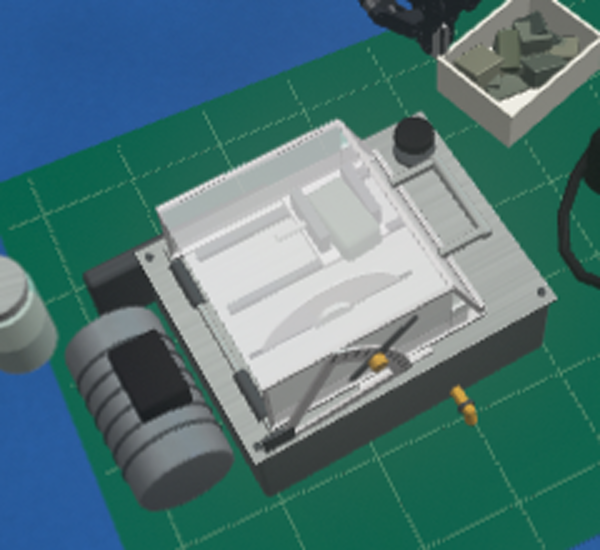

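The pointer shows in the scene view as a dark finger from about (292,302) at its inner end to about (316,277) at its tip. I'll intersect those rays with its known plane.

Run:
```python
from h import *
import pickle
np.set_printoptions(precision=4,suppress=True)
g=pickle.load(open("c.pkl","rb"));f=g["scene"]
sy=np.array([.9968,.08,0]);sx=np.array([.08,-.9968,0]);H=np.array([.605,-.293,.12])
for p in((316,277.2),(317.9,272.8),(292,302),(304,290)):
    o,d=ray(f,p);t=((H+.122*sy-o)@sy)/(d@sy);q=o+t*d-H;print(p,np.array([-q@sx,q[2]]),np.hypot(-q@sx,q[2]),np.arctan2(q[2],-q@sx))
for a in(.5,.6,.7,.8):
    P=lambda r:H+.122*sy+r*(-np.cos(a)*sx+np.array([0,0,np.sin(a)]))
    print(a,[proj(g[n],P(r)) for n in g for r in(.179,.12)])
```

```text
(316, 277.2) [0.1314 0.1127] 0.1731026237120218 0.708645722715234
(317.9, 272.8) [0.136  0.1282] 0.18691239692703687 0.7556571193939803
(292, 302) [0.0716 0.0557] 0.09067348668670591 0.6609494162518372
(304, 290) [0.1019 0.0826] 0.13118666288521866 0.6815437470216603
0.5 [array([326.4257, 277.2547]), array([305.6478, 294.2297]), array([355.8228, 150.8048]), array([381.7949, 153.8489])]
0.6 [array([322.7026, 276.0756]), array([303.0041, 293.5976]), array([361.8518, 147.2554]), array([385.9851, 151.6057])]
0.7 [array([318.2683, 275.4108]), array([299.9164, 293.3086]), array([368.8828, 143.7137]), array([390.7506, 149.3947])]
0.8 [array([313.1468, 275.288 ]), array([296.4075, 293.3749]), array([376.868 , 140.2317]), array([396.0497, 147.2456])]
```

Call:
carry_out:
  rows:
    - [[0.06,0.017,0.0,0],[0.06,0.017,0.05,0],[0.06,0.017,0.1,0],[0.06,0.017,0.14,0],[0.06,0.017,0.17,0],[0.06,0.017,0.187,0],[0.06,0.017,0.194,0],[0.06,0.017,0.194,0]]

```text
clock: 4.47
position: [0.4976, -0.0454, 0.1639]
tool_rot: [-3.141, -0.003, -3.068]
force: [0.8, -0.6, 0.5]
grip_width: 0.0002
finger_force: 0.0
```

Run:
```python
from h import *
s=bot.observe();print(s["position"],s["force"],s["clock"])
f=bot.grab_frame("wrist");im=f["pixels"];print(proj(f,(.499,-.0465,.154)),proj(f,s["position"]),bot.spot_point(f,"stop_top")[:1])
cv2.imwrite("pics/d.png",im[:,:,::-1])
```

```text
[ 0.49757682 -0.04536939  0.16390694] [ 0.82690921 -0.56848293  0.53496837] 4.4667
[321.16679314 304.47693622] [323.46473116 312.1202801 ] [{'position': [318.8, 303.0], 'conf': 0.94}]
```

View pics/d.png

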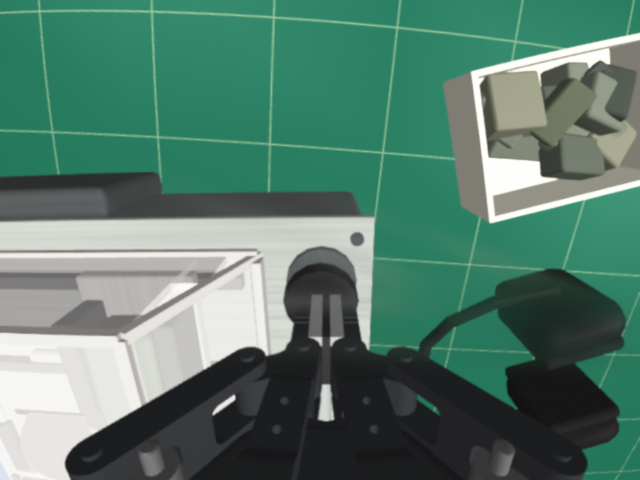

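The fingertips stand over the button, whose top is centred near (320,303). I'll press it now.

Call:
carry_out:
  rows:
    - [[0,0,0.006,0],[0,0,0.01,0],[0,0,0.013,0],[0,0,0.016,0],[0,0,0.018,0],[0,0,0.019,0],[0,0,0.019,0],[0,0,0.019,0]]

```text
clock: 5.23
position: [0.4984, -0.0453, 0.146]
tool_rot: [-3.142, 0.0, -3.068]
force: [2.2, 0.3, 3.6]
grip_width: -0.0001
finger_force: 1.5
```

Call:
carry_out:
  rows:
    - [[0,0,0.001,0],[0,0,0.002,0],[0,0,0.003,0],[0,0,0.003,0]]

```text
clock: 5.57
position: [0.4988, -0.0453, 0.1453]
tool_rot: [3.141, 0.002, -3.068]
force: [-14.0, 3.1, 59.4]
grip_width: 0.0001
finger_force: 29.7
```

Call:
carry_out:
  rows:
    - [[0,0,-0.005,0],[0,0,-0.03,0],[0,0,-0.065,0],[-0.04,0,-0.085,0],[-0.08,0,-0.085,0],[-0.086,0.001,-0.085,0],[-0.086,0.001,-0.06,0],[-0.086,0.001,-0.045,0],[-0.086,0.001,-0.045,0],[-0.086,0.001,-0.045,0]]
  grip: 0.036

```text
clock: 6.4
position: [0.5833, -0.0381, 0.1875]
tool_rot: [-3.141, -0.002, -3.068]
force: [-0.2, -0.3, -0.0]
grip_width: 0.0359
finger_force: 0.0
```

Run:
```python
from h import *
s=bot.observe();print(s["position"],s["tool_rot"],s["force"],s["clock"],s["grip_width"])
f=bot.grab_frame("wrist");im=f["pixels"];print(proj(f,(.5847,-.0385,.156)),proj(f,s["position"]),bot.spot_point(f,"stop_top")[:1],bot.spot_point(f,"handle_mid")[:1])
cv2.imwrite("pics/e.png",im[:,:,::-1])
f=bot.grab_frame("scene");r=bot.spot_point(f,"stop_top")
print(r[:1],proj(f,(.499,-.0465,.154)),proj(f,(.499,-.0465,.146)))
```

```text
[ 0.58326653 -0.03809094  0.18745513] [-3.14144445e+00 -2.07825285e-03 -3.06801170e+00] [-0.22437573 -0.30593893 -0.01961743] 6.4 0.03593889607532335
[322.80534565 286.02572115] [323.41424314 312.14290371] [{'position': [314.8, 126.6], 'conf': 0.96}] [{'position': [319.9, 281.4], 'conf': 0.74}]
[{'position': [315.3, 204.0], 'conf': 0.5}] [315.87039637 201.73178974] [315.88479806 203.58224027]
```

View pics/e.png

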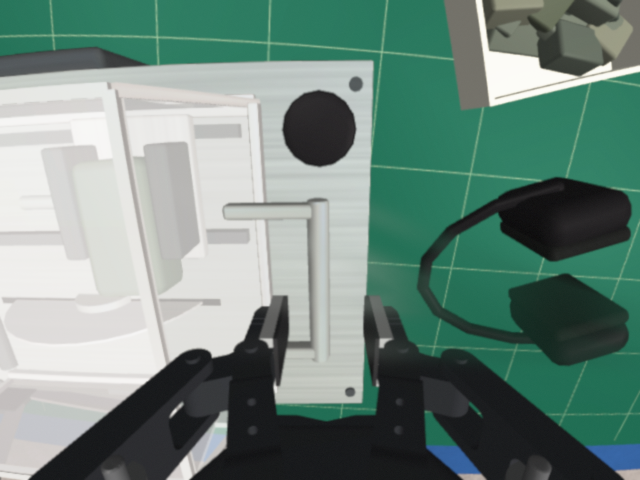

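The bar at column ~320, rows 202–360, lies between the open fingers, and the button looks pressed in. I'll descend and grip.

Call:
carry_out:
  rows:
    - [[0.003,-0.001,0.02,0],[0.003,-0.001,0.04,0],[0.003,-0.001,0.049,0],[0.003,-0.001,0.05,0],[0.003,-0.001,0.05,0]]

```text
clock: 7.07
position: [0.5811, -0.0392, 0.1383]
tool_rot: [-3.142, -0.0, -3.068]
force: [-0.4, -0.2, -0.0]
grip_width: 0.036
finger_force: 0.0
```

Call:
carry_out:
  rows:
    - [[0,0,0,0],[0,0,0,0],[0,0,0,0],[0,0,0,0],[0,0,0,0],[0,0,0,0]]
  grip: 0.0
  grip_force: 40

```text
clock: 7.57
position: [0.5818, -0.0422, 0.1393]
tool_rot: [-3.138, 0.002, -3.07]
force: [2.2, -15.6, 1.5]
grip_width: 0.0104
finger_force: 39.3
```

Call:
carry_out:
  rows:
    - [[0,-0.003,0.0,0],[0,-0.005,-0.013,0],[0,-0.008,-0.025,0],[0,-0.011,-0.038,0],[0,-0.015,-0.05,0],[0,-0.02,-0.062,0],[0,-0.025,-0.074,0],[0,-0.031,-0.086,0],[0,-0.037,-0.097,0],[0,-0.037,-0.097,0]]

```text
clock: 8.4
position: [0.5845, -0.0759, 0.2374]
tool_rot: [3.14, 0.003, -3.068]
force: [2.5, 7.0, -6.2]
grip_width: 0.0101
finger_force: 39.4
```

Call:
carry_out:
  rows:
    - [[0,-0.007,-0.011,0],[0,-0.014,-0.0215,0],[0,-0.0225,-0.0315,0],[0,-0.031,-0.0415,0],[0,-0.04,-0.051,0],[0,-0.04,-0.051,0],[0,-0.04,-0.051,0],[0,-0.04,-0.051,0]]

```text
clock: 9.07
position: [0.5876, -0.1129, 0.2871]
tool_rot: [3.138, 0.003, -3.065]
force: [2.6, 16.0, 4.7]
grip_width: 0.0103
finger_force: 39.9
```

Run:
```python
from h import *
import pickle
s=bot.observe();print(s["position"],s["force"],s["clock"])
g={n:bot.grab_frame(n) for n in("scene","top")};pickle.dump(g,open("f.pkl","wb"))
for n,(y0,y1,x0,x1) in(("scene",(200,340,210,370)),("top",(100,300,280,500))):
    im=g[n]["pixels"][y0:y1,x0:x1];k=600/im.shape[0] if n=="top" else 4
    cv2.imwrite(f"pics/f_{n}.png",cv2.resize(im,None,fx=k,fy=k,interpolation=cv2.INTER_CUBIC)[:,:,::-1])
    for l in("handle_mid","pointer_tip"): print(n,l,bot.spot_point(g[n],l)[:1])
```

```text
[ 0.58756266 -0.11291189  0.28713891] [ 2.63250269 15.98125634  4.72532558] 9.0667
scene handle_mid [{'position': [307.4, 207.2], 'conf': 0.83}]
scene pointer_tip [{'position': [315.7, 276.7], 'conf': 0.65}]
top handle_mid []
top pointer_tip []
```

View pics/f_scene.png

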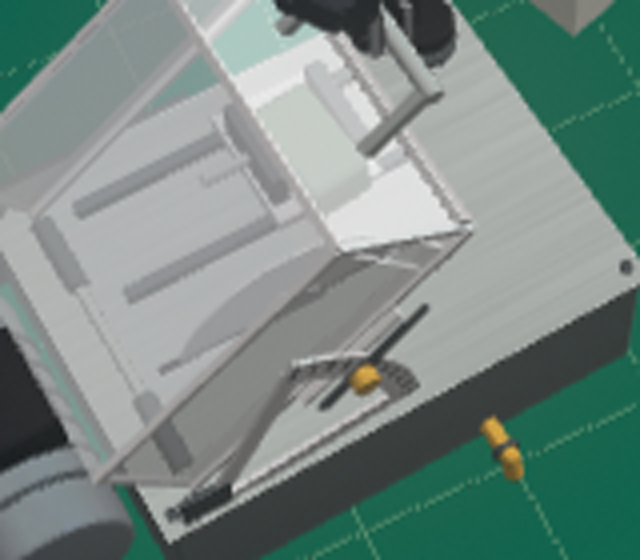

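Run:
```python
from h import *
import pickle
f=pickle.load(open("f.pkl","rb"))["scene"]
sy=np.array([.9968,.08,0]);sx=np.array([.08,-.9968,0])
for H in(np.array([.605,-.295,.12]),np.array([.605,-.300,.12])):
  for n,(u,v),w in(("tip",(425,308),.122),("mid",(373,358),.122),("inner",(322,408),.122),("rim corner",(470,230),.1),("rim2",(400,290),.1),("rim3",(290,378),.1)):
    o,d=ray(f,(210+u/4,200+v/4));t=((H+w*sy-o)@sy)/(d@sy);q=o+t*d-H
    print(n,-q@sx,q[2],np.hypot(q@sx,q[2]),np.arctan2(q[2],-q@sx))
```

```text
tip 0.1341186825525582 0.11258892399407039 0.17511164100589213 0.6983503739266064
mid 0.10224945303750907 0.0866033690455833 0.13399662001899626 0.7027389087029903
inner 0.07016978143827496 0.05929714335258318 0.0918691974323934 0.7016147150294131
rim corner 0.17462577300608098 0.12423527896977615 0.21430950781211136 0.618360795549918
rim2 0.13177466713078115 0.09828803134334196 0.16439312638543604 0.6408588103055343
rim3 0.06322718569692842 0.06398914096318131 0.08995714075247033 0.7913875373648417
tip 0.13933625391746024 0.11165501735119487 0.17855373016391055 0.6755544380616554
mid 0.10743874632158452 0.08564640500112197 0.13739865683757613 0.6730098732268747
inner 0.07533060991287178 0.058315950054105836 0.0952651605811811 0.6587685012986373
rim corner 0.17986674594402452 0.12335468199881328 0.21810186580476704 0.6011398713213523
rim2 0.1369793868535852 0.09738548228663302 0.16806928506715396 0.6180371534412402
rim3 0.06837391236352232 0.06305757410105983 0.09301209353307387 0.7449706997474155
```

The pointer measures about 0.69–0.70 rad and the hood about 0.62–0.65, so I'll raise it by roughly 0.055 rad.

Call:
carry_out:
  rows:
    - [[0,-0.003,-0.004,0],[0,-0.006,-0.008,0],[0,-0.009,-0.0115,0],[0,-0.009,-0.0115,0],[0,-0.009,-0.0115,0],[0,-0.009,-0.0115,0],[0,-0.009,-0.0115,0],[0,-0.009,-0.0115,0]]

```text
clock: 10.03
position: [0.5883, -0.1235, 0.2979]
tool_rot: [3.14, 0.002, -3.067]
force: [8.5, 5.8, -6.8]
grip_width: 0.0102
finger_force: 39.3
```

Run:
```python
from h import *
import pickle
s=bot.observe();print(s["position"],s["force"],s["clock"],s["finger_force"])
p=s["position"];b=p+[0,0,.0185]
print("phi z",np.arcsin((b[2]-.12)/.2585)-.1397,"chord",2*np.arcsin(np.hypot(p[1]+.0422,p[2]-.1383)/.517))
f=bot.grab_frame("scene");pickle.dump(f,open("g.pkl","wb"))
im=f["pixels"][200:340,210:370]
cv2.imwrite("pics/g.png",cv2.resize(im,None,fx=4,fy=4,interpolation=cv2.INTER_CUBIC)[:,:,::-1])
sy=np.array([.9968,.08,0]);sx=np.array([.08,-.9968,0]);H=np.array([.605,-.297,.12])
for a in(.6,.65,.7,.75): print(a,[((proj(f,H+.1*sy+r*(-np.cos(a)*sx+np.array([0,0,np.sin(a)])))-[210,200])*4).round() for r in(.22,.1)])
```

```text
[ 0.58829654 -0.12352961  0.29791057] [ 8.45472972  5.76677159 -6.83172157] 10.0333 39.255266189575195
phi z 0.7233189536408158 chord 0.7076600332623482
0.6 [array([478., 226.]), array([319., 369.])]
0.65 [array([468., 223.]), array([314., 368.])]
0.7 [array([456., 221.]), array([308., 368.])]
0.75 [array([444., 220.]), array([302., 367.])]
```

View pics/g.png

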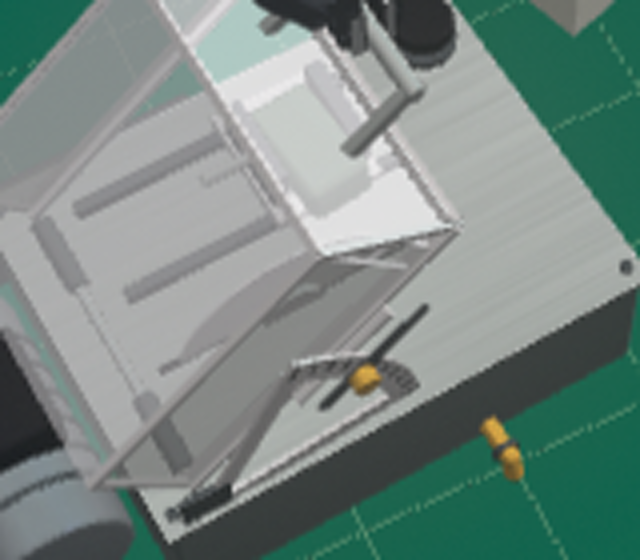

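The hood's rim corner, at crop (457,228), gives about 0.695 rad. That matches the pointer at about 0.69, and the bar is firmly held. I'll hold briefly, then hand in.

Call:
carry_out:
  rows:
    - [[0,0,0,0],[0,0,0,0],[0,0,0,0],[0,0,0,0],[0,0,0,0],[0,0,0,0]]

```text
clock: 10.58
position: [0.5883, -0.1235, 0.2979]
tool_rot: [3.14, 0.002, -3.067]
force: [7.8, 4.9, -7.3]
grip_width: 0.0103
finger_force: 39.3
```

```bash
python3 -c "
from workcell import bot
s=bot.observe();print(s['position'],s['finger_force'],abs(s['qd']).max());print(bot.job_done())"
```

```text
[ 0.58829217 -0.12352835  0.29790389] 39.255550503730774 0.0013733282795782289
the job is handed in; nothing more can be done
None
```

I pressed the stop button until it bottomed, then raised the hood to about 0.70 rad (pointer measured at about 0.69) and handed in at about 10.6 s with the handle still gripped at about 39 N; no verdict came back.

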